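# Index the amber light shield one hole along its lock-pin rail

## Robot

A 6-joint arm with a two-finger parallel gripper is mounted at the origin on the work surface. World frame = base frame: x ahead of the robot, y to its left, z up, the work surface at z = 0. Lengths are in mm, angles in rad, forces in N, time in s.
With the tool pointing down it reaches from about 350 to 875 mm from the base axis. Payload 4.2 kg.
Tool frame: the origin (TCP) lies midway between the tips of the shut fingers; the grasp point (between the pads) lies 19 mm behind it; z points along the fingers, y is the direction in which the jaws open and shut (so a half turn about z gives the same grasp; the last joint's range is limited). The gripper opens to 85 mm and grips with 20 to 120 N. Pads are 22 mm wide; open, the fingers measure 114 mm over their backs; the gripper's body (76 mm by 85 mm) begins 54 mm behind the grasp point. The pads swing forward as they close: fully open they stand 13 mm farther back than shut.
Start: joints at [-1.014, 0.385, 0.008, 0, -1.194, -0.259], TCP at [183.402, -597.464, 231.312] pointing down, gripper open.
Joint ranges: [-3.14, 3.14], [-1.21, 2.06], [-1.07, 1.41], [-3.16, 2.05], [-2.99, -0.16], [-3.1, 3.1]. Speed limits (rad/s): [2.79, 2.79, 3.14, 3.14, 3.14, 3.14].

## Interface

Orientations are given as a unit quaternion [x, y, z, w].
In Python, from bench import arm gives the robot as it stands.
- The arm moves only by the tool send_rows, never from a script. Its arguments are lists of equal length, an entry for each row: "translation": the shift along the tool's x, y, z in mm, a list of three; "dr": the turn, a rotation vector about the tool's x, y, z in degrees, a list of three; "grip": the finger opening in mm, from 0 to 85.4. In form: {"translation": [[dx, dy, dz], ...], "dr": [[ax, ay, az], ...], "grip": [grip, ...]}. A call has exactly 5 rows; each row shifts and turns the commanded pose from where the row before left it, along the tool's axes as they then stand; what a row does not reach is not made up. A row lasts 1/8 s, in which the tool goes at most 62.5 mm and 10.7 degrees, less where a joint would pass 70% of its speed; a pose out of reach is approached as far as the arm can. A call with a gripper value outside its range is refused whole. The fingers move at their own pace and stop on an object; the grip force is fixed at half the most. Time passes only in rows, so rows that do not move let the fingers close, or fill a call up. It gives the time, the measured TCP pose, the force and the opening at its end, in the units of the state.
- arm.read_state(): the state, without advancing time (a new reading comes with each control period).
- arm.get_image(name): name is "scene" or "top" or "wrist"; returns the picture (420x560x3 uint8, red, green, blue); there is no depth.
- arm.camera_info(name): a dict with "fx", "fy", "cx", "cy" (pixels), "D" ([k1, k2, p1, p2, k3] as OpenCV has them; the pictures are not rectified), "cam_to_world" (4x4, takes a point from camera to world coordinates). Camera axes: x right, y down, z forward; pixel columns grow to the right and rows downward; lengths in mm; the calibration is good to about 2 mm. A picture is of the moment at which its call begins: read the wrist's pose just before it. camera_info takes no time and is no camera call; for the wrist camera it gives the pose at the moment of the call.
- arm.job_done(): hands the job in, once; it reports no verdict.
Trained networks look in the newest picture that a camera, given by its name, has taken for a name from the list of things; names that differ only in an ending like _2 or _b are one class to them, and where a whole thing is asked for, a point or a joint stands for the part that bears it (a point fixed in the world has none). Each returns a list of dicts, best first, with "confidence" (0 to 1); they miss things now and then, are a little off and sometimes report something else, mostly with a low value. They report only what shows in the picture. A call takes as long as a camera call. They do not tell look-alikes from the thing itself.
- arm.search_frame(thing, camera): "xyz" ([x, y, z] in mm, in world coordinates, good to about 4 mm: the middle of the surface that is visible of it).
- arm.place_of(thing, camera): "xyz" ([x, y, z] in mm, in world coordinates, good to about 4 mm: a listed point, or the origin of a listed thing).
The state is a dict: "clock": time; "joints": joint angles; "joint_vel": joint speeds; "joint_efforts": joint torques, N m; "position": TCP position; "ee_rot": TCP orientation; "contact_force": force on the tool from outside, world axes, zero at the start; "wrist_torque": the same for the moment, N m; "gripper_width": finger opening in mm.
Only numpy, scipy, OpenCV 4.12 (cv2) and the standard library are available. Lean on these libraries where they do the work, as an engineer would, in place of code of your own. Each camera call takes 0.05 s, during which the arm holds its last target.

## Task

The amber light shield over the bracket tray rides on a rail and is locked by a spring pin with a black knob. Pull the knob up to free the pin, slide the shield towards the plaster study model and feel for the next hole on that side (it is hidden under the carriage) until the pin drops fully home in it. Finish while holding: the program ends with the knob still gripped between the fingers and the pin fully home; leave the model, the jar and the forceps where they are.

Things in the scene. Friction and masses are not known exactly. Their poses are not given: they have to be found in the camera images.
- rail: Fixed slotted aluminium rail on a dark steel foot 70 x 270 x 8 mm; 46 mm high. Origin: centre of the underside, on the counter, straight below the starting hole. y axis: along the rail (slide direction); x: across it towards shield and tray; z up.
- start_hole (a point): Mouth of the starting hole, 34 mm above the counter, in the level smooth strip down in the rail's slot. The strip has one more hole on each side, 32 to 46 mm from this one along the rail's y (differs each time and from side to side; the carriage covers them at the start). Holes are 10 mm long along y; past the outer holes the strip is plain.
- carriage (a joint): Position (m) of the grey carriage along the rail's +y; 0 in the starting hole, stops at -0.06 and +0.06. 110 mm long, flat top 56 mm above the counter, about 0.5 kg, rubs with about 2 N. Carries the amber shield: 110 mm disc, 4 mm thick, top 61 mm above the counter, centre 120 mm from the rail on its +x side.
- lock_pin (a joint): Lift (m) of the spring pin; 0 = fully home in a hole, stop at 0.016. The 7 mm round-tipped pin reaches 9 mm into a hole: free above 0.009, reads about 0.009 when resting on the strip between holes. The spring pushes it down with 3.6 N at home, 7 N fully lifted, so with the knob let loose it drops into a hole by itself, also while the carriage is pushed along.
- knob (a point): Centre of the lock pin's black round knob, red disc on top: upright cylinder, 24 mm diameter, 34 mm high. At home this point is 99 mm above the counter, over the middle of the carriage and of the rail's width; it rises with the pin and travels with the carriage. Below, at home: a 20 mm boss (top 31 mm below this point) and the carriage's top (43 mm below).
- model_center (a point): Centre (half-way up) of the plaster study model, a cream block 60 x 64 x 40 mm with a horseshoe of teeth on top, loose. It stands beyond one end of the rail, left or right; the shield goes towards that end.
- jar_center (a point): Centre of a round jar with a lid, 52 mm diameter, 65 mm high, loose, beyond the other end of the rail. Leave it alone.
- forceps_center (a point): Middle of the steel bracket forceps, 135 mm long, 14 mm wide, 7 mm high, lying loose on the robot's side of the rail. Leave them alone.
- tray: Fixed tan bracket tray, 110 x 220 x 30 mm, under the shield. Origin: centre of its underside.
Things that resemble listed ones, but are neither listed nor needed, are in the scene too. Leave any purple or turquoise look-alike of the part that bears model_center alone.

How it is judged:
By the outcome, as a careful person would: the job done as asked, in the order asked, and still so for the second after the job is handed in, while the arm keeps its last pose, push and grip.
It also fails if it takes over 35 s, if anything falls off the work surface, if the arm or the gripper's body presses on something with over 40 N, if the wrist force passes 120 N, or if a joint passes its speed limit or range.

## Working session

There is one attempt and no reset: what is moved stays moved. The work goes in short steps, Python scripts to look and compute and a tool call to move; the robot and the scene stay as the last step left them, time stands still between calls to the robot, and variables do not carry over. Pictures are saved under pics/ and viewed, and the job is handed in when it is done.

Besides the shell and the picture viewer there is one more tool, called after ">>>" in YAML: its name, and indented under it one key for each argument. send_rows: Moves the arm, as the interface text tells. Its arguments: {"type":"object","properties":{"translation":{"type":"array"},"dr":{"type":"array"},"grip":{"type":"array"}},"required":["translation","dr","grip"]}

```bash
mkdir -p pics
python3 - <<'E'
from bench import arm
import cv2
s=arm.read_state(); print(s)
for c in ("scene","top"):
    im=arm.get_image(c); cv2.imwrite(f"pics/{c}0.png",im[:,:,::-1])
    for t in ("knob","model_center","jar_center","forceps_center","rail","tray"):
        for d in arm.place_of(t,c)[:4]: print(c,t,d)
E
```

```text
{'clock': 0.0, 'joints': array([-1.01439452e+00,  3.85562106e-01,  6.61921013e-03, -5.13029531e-04,
       -1.19401196e+00, -2.58598148e-01]), 'joint_vel': array([ 0.00094546, -0.00112253, -0.00067405, -0.00197393, -0.0015497 ,
       -0.00015436]), 'joint_efforts': array([ 1.76666877e-04, -3.92288697e+01,  1.88401330e+01,  4.18610036e+00,
       -4.52860739e-03,  2.37056344e-05]), 'position': array([ 183.23321929, -596.917349  ,  230.21357309]), 'ee_rot': array([-1.48258523e-01,  9.88948021e-01,  1.08537514e-03, -2.08832151e-04]), 'contact_force': array([ 0.44653972, -0.39915486, -0.6348335 ]), 'wrist_torque': array([0.02513352, 0.00029963, 0.04087381]), 'gripper_width': 85.46451819538633}
scene knob {'xyz': [450.4, -329.8, 24.1], 'confidence': 0.72}
scene knob {'xyz': [482.2, -31.8, 98.6], 'confidence': 0.58}
scene model_center {'xyz': [567.4, -275.2, 22.7], 'confidence': 0.9}
scene model_center {'xyz': [323.9, -324.4, 23.0], 'confidence': 0.74}
scene model_center {'xyz': [589.5, -404.5, 15.4], 'confidence': 0.73}
scene model_center {'xyz': [449.9, -329.0, 21.7], 'confidence': 0.67}
scene forceps_center {'xyz': [402.3, -5.1, 4.8], 'confidence': 0.41}
scene rail {'xyz': [484.4, -32.1, -3.9], 'confidence': 0.95}
scene tray {'xyz': [597.4, -78.8, -0.1], 'confidence': 0.74}
top knob {'xyz': [484.1, -34.1, 97.7], 'confidence': 0.55}
top model_center {'xyz': [446.1, -330.3, 19.6], 'confidence': 0.96}
top model_center {'xyz': [323.5, -325.7, 21.9], 'confidence': 0.95}
top model_center {'xyz': [563.0, -283.3, 21.9], 'confidence': 0.87}
top model_center {'xyz': [592.6, -398.8, 20.8], 'confidence': 0.84}
top jar_center {'xyz': [465.8, 288.5, 31.8], 'confidence': 0.96}
top forceps_center {'xyz': [402.3, 2.1, 3.4], 'confidence': 0.72}
top rail {'xyz': [484.9, -37.8, 1.9], 'confidence': 0.63}
```

View pics/scene0.png

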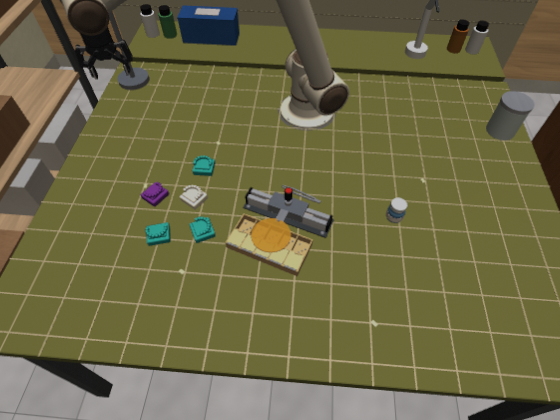

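View pics/top0.png

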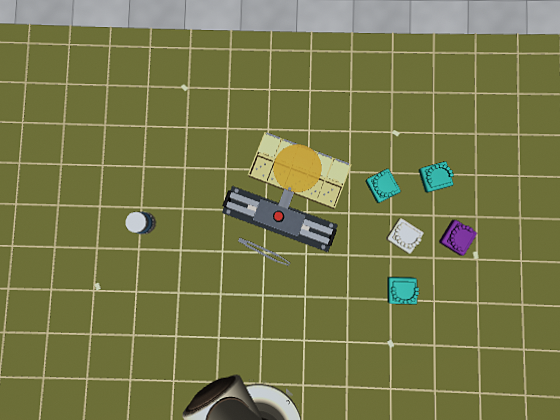

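The candidates for the model in the top picture are cream (405,236), purple (458,237), and turquoise (383,185), (436,177) and (403,290). The cream one is the model, so the slide goes towards image right, which is the rail's -y. The only knob is the red disc at (279,216). The scene camera's "knob" at (450,-330) is really the model. I'll check both in a close crop and measure the rail's yaw.

```bash
cat > h.py <<'E'
from bench import arm
import numpy as np, cv2
def pix2world(c,uv,z,ci=None):
    ci=ci or arm.camera_info(c); K=np.array([[ci['fx'],0,ci['cx']],[0,ci['fy'],ci['cy']],[0,0,1]])
    p=cv2.undistortPoints(np.array(uv,float).reshape(-1,1,2),K,np.array(ci['D'],float)).reshape(-1,2)
    T=np.array(ci['cam_to_world']); o=T[:3,3]
    d=np.c_[p,np.ones(len(p))]@T[:3,:3].T
    return o+d*((z-o[2])/d[:,2])[:,None]
E
python3 - <<'E'
from h import *
im=cv2.imread("pics/top0.png"); 
c=cv2.resize(im[120:310,210:480],None,fx=2.9,fy=2.9,interpolation=cv2.INTER_CUBIC); cv2.imwrite("pics/crop0.png",c)
hsv=cv2.cvtColor(im,cv2.COLOR_BGR2HSV)
def cen(m):
    n,l,st,ce=cv2.connectedComponentsWithStats(m); i=1+np.argmax(st[1:,4]); return ce[i],st[i]
red=cen(((hsv[...,0]<8)|(hsv[...,0]>172)).astype(np.uint8)*(hsv[...,1]>150)*(hsv[...,2]>100).astype(np.uint8)); print(red)
am=cen(cv2.inRange(hsv,(14,180,150),(24,255,255))); print(am)
k=pix2world("top",[red[0]],116)[0]; s=pix2world("top",[am[0]],61)[0]
print(k,s,np.linalg.norm((s-k)[:2]),np.degrees(np.arctan2(*(s-k)[1::-1])))
sim=cv2.imread("pics/scene0.png"); h2=cv2.cvtColor(sim,cv2.COLOR_BGR2HSV)[180:215,270:310]
m=(((h2[...,0]<8)|(h2[...,0]>172))&(h2[...,1]>150)&(h2[...,2]>100)).astype(np.uint8)
r2=cen(m)
print(r2, pix2world("scene",[r2[0]+[270,180]],116))
E
```

```text
(array([278.       , 215.7704918]), array([274, 212,   9,   9,  61], dtype=int32))
(array([318.07142857, 162.92857143]), array([314, 152,   7,  25,  28], dtype=int32))
[482.14907309 -33.49966514 116.        ] [ 607.94663656 -119.44668584   61.        ] 152.35457768364944 -34.34154931098622
(array([17.93333333, 10.06666667]), array([15,  8,  7,  5, 30], dtype=int32)) [[484.55126302 -33.17092708 116.        ]]
```

View pics/crop0.png

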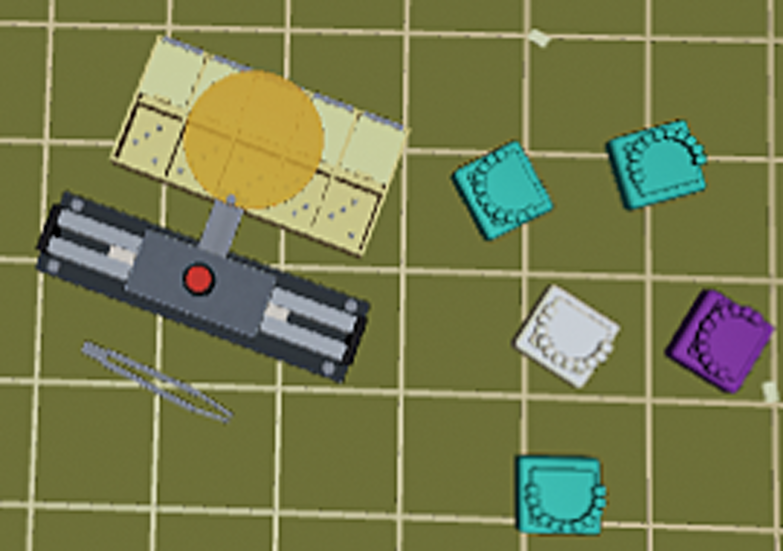

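The crop confirms the choice: the red knob at crop (199,280), the cream model at (568,335) to the right of the rail, and the look-alikes all turquoise or purple. Next I'll work out the rail yaw and the approach.

Run:
```python
from h import *
from scipy.spatial.transform import Rotation as R
P=np.array([(65,192),(38,270),(368,303),(345,382)])/2.9+[210,120]
w=pix2world("top",P,8)[:,:2]; print(w.round(1), w.mean(0))
for a,b in((2,0),(3,1)):
    d=w[b]-w[a]; print(np.linalg.norm(d),np.degrees(np.arctan2(-d[0],d[1])))
for a,b in((1,0),(3,2)):
    d=w[b]-w[a]; print(np.linalg.norm(d),np.degrees(np.arctan2(d[1],d[0])))
s=arm.read_state(); r=R.from_quat(s['ee_rot']); print(r.as_matrix().round(3), s['position'])
```

```text
[[ 556.1   81.1]
 [ 490.7  100.9]
 [ 471.4 -171. ]
 [ 406.6 -153.5]] [481.18423114 -35.61762214]
266.0097063069555 -18.569018195096273
267.8896269420825 -18.30927542667029
68.26511857055371 -16.78899458824092
67.1368641657071 -15.155344597764119
[[-0.956 -0.293  0.   ]
 [-0.293  0.956 -0.   ]
 [-0.    -0.    -1.   ]] [ 183.39763957 -597.4669191   231.33536386]
```

>>> send_rows:
  translation:
    - [-30,30,0]
    - [-30,30,0]
    - [-30,30,0]
    - [-30,30,0]
    - [-30,30,0]
  dr:
    - [0,0,0]
    - [0,0,0]
    - [0,0,0]
    - [0,0,0]
    - [0,0,0]
  grip: [85,85,85,85,85]

```text
clock: 1.32
position: [283.3, -408.9, 231.6]
ee_rot: [-0.148, 0.989, -0.0, 0.0]
contact_force: [0.2, -0.7, 0.7]
gripper_width: 84.8
```

>>> send_rows:
  translation:
    - [-30,30,0]
    - [-30,30,0]
    - [-30,30,0]
    - [-30,30,0]
    - [-30,30,0]
  dr:
    - [0,0,0]
    - [0,0,0]
    - [0,0,0]
    - [0,0,0]
    - [0,0,0]
  grip: [85,85,85,85,85]

```text
clock: 1.95
position: [382.7, -221.4, 231.7]
ee_rot: [-0.148, 0.989, -0.0, 0.0]
contact_force: [0.1, -0.3, 0.2]
gripper_width: 85.2
```

>>> send_rows:
  translation:
    - [-30,30,0]
    - [-30,30,0]
    - [-30,30,0]
    - [-20,20,0]
    - [-10,10,0]
  dr:
    - [0,0,0]
    - [0,0,0]
    - [0,0,0]
    - [0,0,0]
    - [0,0,0]
  grip: [85,85,85,85,85]

```text
clock: 2.58
position: [462.2, -71.6, 231.4]
ee_rot: [-0.149, 0.989, 0.0, 0.0]
contact_force: [-0.4, -1.7, -0.1]
gripper_width: 84.8
```

>>> send_rows:
  translation:
    - [0,0,0]
    - [0,0,0]
    - [0,0,0]
    - [0,0,0]
    - [0,0,0]
  dr:
    - [0,0,8]
    - [0,0,9]
    - [0,0,9]
    - [0,0,9]
    - [0,0,0]
  grip: [85,85,85,85,85]

```text
clock: 3.2
position: [461.4, -73.1, 231.4]
ee_rot: [0.155, 0.988, -0.0, -0.0]
contact_force: [-0.3, 0.2, 0.4]
gripper_width: 85.0
```

Run:
```python
from h import *
from scipy.spatial.transform import Rotation as R
ci=arm.camera_info("wrist"); im=arm.get_image("wrist")[:,:,::-1].copy(); cv2.imwrite("pics/w1.png",im)
for d in arm.place_of("knob","wrist"): print(d)
s=arm.read_state(); print(R.from_quat(s['ee_rot']).as_matrix().round(3), s['position'])
hsv=cv2.cvtColor(im,cv2.COLOR_BGR2HSV)
m=(((hsv[...,0]<8)|(hsv[...,0]>172))&(hsv[...,1]>150)&(hsv[...,2]>100)).astype(np.uint8)
n,l,st,ce=cv2.connectedComponentsWithStats(m); i=1+np.argmax(st[1:,4]); print(ce[i],st[i]); print(pix2world("wrist",[ce[i]],116,ci))
```

```text
{'xyz': [479.3, -36.7, 99.4], 'confidence': 0.6}
[[-0.952  0.306 -0.   ]
 [ 0.306  0.952 -0.   ]
 [-0.    -0.    -1.   ]] [461.51947155 -73.06452614 231.35246356]
[335.15180723 215.54216867] [324 205  24  22 415]
[[481.52421642 -34.45130943 116.        ]]
```

View pics/w1.png

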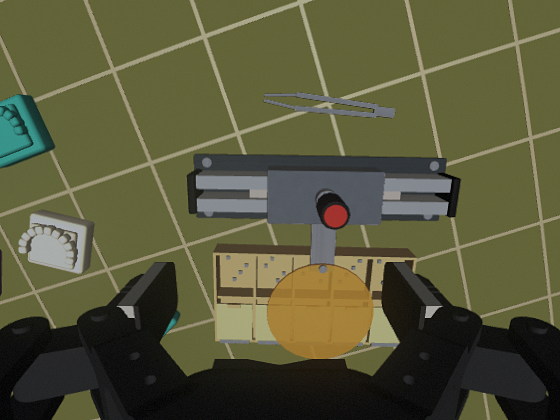

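The wrist picture shows the knob's red top at (335,216) and the rail level across the picture. The cream model is at the left (58,245), which is tool -y. All estimates agree on the knob to about 2 mm. Next I move above it and go down.

>>> send_rows:
  translation:
    - [-4,22,0]
    - [-4,21.5,0]
    - [0,0,30]
    - [0,0,30]
    - [0,0,20]
  dr:
    - [0,0,0]
    - [0,0,0]
    - [0,0,0]
    - [0,0,0]
    - [0,0,0]
  grip: [85,85,85,85,85]

```text
clock: 3.92
position: [482.4, -33.3, 149.9]
ee_rot: [0.155, 0.988, -0.0, -0.001]
contact_force: [-0.1, 0.3, 0.1]
gripper_width: 85.1
```

Run:
```python
from h import *
ci=arm.camera_info("wrist"); im=arm.get_image("wrist")[:,:,::-1].copy(); cv2.imwrite("pics/w2.png",im)
hsv=cv2.cvtColor(im,cv2.COLOR_BGR2HSV)
m=(((hsv[...,0]<8)|(hsv[...,0]>172))&(hsv[...,1]>150)&(hsv[...,2]>100)).astype(np.uint8)
n,l,st,ce=cv2.connectedComponentsWithStats(m); i=1+np.argmax(st[1:,4]); print(ce[i],st[i]); print(pix2world("wrist",[ce[i]],116,ci), arm.read_state()['position'])
```

```text
[277.13978495 242.84587814] [261 227  33  32 837]
[[481.55502066 -34.22839058 116.        ]] [480.83599135 -33.47914629 147.61010708]
```

View pics/w2.png

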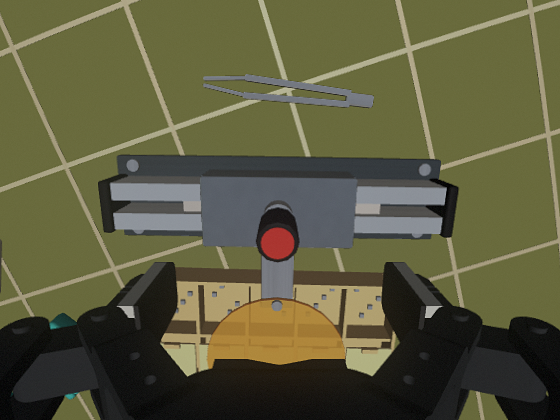

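The knob (277,243) is centred between the fingers and clear of everything, so I go down.

>>> send_rows:
  translation:
    - [0,0,25]
    - [0,0,20]
    - [0,0,13]
    - [0,0,8]
    - [0,0,0]
  dr:
    - [0,0,0]
    - [0,0,0]
    - [0,0,0]
    - [0,0,0]
    - [0,0,0]
  grip: [85,85,85,85,85]

```text
clock: 4.6
position: [482.8, -33.7, 85.2]
ee_rot: [0.156, 0.988, -0.0, -0.0]
contact_force: [-0.1, 0.2, 0.7]
gripper_width: 84.6
```

>>> send_rows:
  translation:
    - [0,0,0]
    - [0,0,0]
    - [0,0,0]
    - [0,0,0]
    - [0,0,0]
  dr:
    - [0,0,0]
    - [0,0,0]
    - [0,0,0]
    - [0,0,0]
    - [0,0,0]
  grip: [50,35,20,15,15]

```text
clock: 5.22
position: [482.9, -33.8, 85.9]
ee_rot: [0.156, 0.988, -0.0, 0.0]
contact_force: [-2.0, 0.0, 5.4]
gripper_width: 22.4
```

>>> send_rows:
  translation:
    - [0,0,0]
    - [0,0,0]
    - [0,0,0]
    - [0,0,0]
    - [0,0,0]
  dr:
    - [0,0,0]
    - [0,0,0]
    - [0,0,0]
    - [0,0,0]
    - [0,0,0]
  grip: [15,15,15,15,15]

```text
clock: 5.85
position: [482.9, -33.8, 85.8]
ee_rot: [0.156, 0.988, -0.0, 0.0]
contact_force: [-1.6, 0.0, 4.6]
gripper_width: 22.4
```

Gripped at 22.4 mm, with the pin home at TCP z of about 85.8. Now I lift 12 mm.

>>> send_rows:
  translation:
    - [0,0,-3]
    - [0,0,-4]
    - [0,0,-5]
    - [0,0,0]
    - [0,0,0]
  dr:
    - [0,0,0]
    - [0,0,0]
    - [0,0,0]
    - [0,0,0]
    - [0,0,0]
  grip: [15,15,15,15,15]

```text
clock: 6.48
position: [482.7, -33.8, 97.2]
ee_rot: [0.156, 0.988, 0.0, 0.0]
contact_force: [3.3, -1.0, -6.2]
gripper_width: 22.3
```

Lifted 11.4 mm with a 6.2 N spring pull. Next I slide 26 mm towards the model (tool -y).

>>> send_rows:
  translation:
    - [0,-4,0]
    - [0,-8,0]
    - [0,-8,0]
    - [0,-6,0]
    - [0,0,0]
  dr:
    - [0,0,0]
    - [0,0,0]
    - [0,0,0]
    - [0,0,0]
    - [0,0,0]
  grip: [15,15,15,15,15]

```text
clock: 7.1
position: [474.0, -59.6, 97.3]
ee_rot: [0.156, 0.988, -0.001, -0.001]
contact_force: [1.2, -2.3, -6.6]
gripper_width: 22.6
```

>>> send_rows:
  translation:
    - [0,0,1]
    - [0,0,1]
    - [0,0,1]
    - [0,0,0.3]
    - [0,0,0]
  dr:
    - [0,0,0]
    - [0,0,0]
    - [0,0,0]
    - [0,0,0]
    - [0,0,0]
  grip: [15,15,15,15,15]

```text
clock: 7.72
position: [474.4, -58.7, 94.4]
ee_rot: [0.156, 0.988, -0.0, -0.0]
contact_force: [-1.2, -3.4, -0.1]
gripper_width: 22.4
```

>>> send_rows:
  translation:
    - [0,0,0.8]
    - [0,-1,0]
    - [0,-1,0]
    - [0,-1,0]
    - [0,0,0]
  dr:
    - [0,0,0]
    - [0,0,0]
    - [0,0,0]
    - [0,0,0]
    - [0,0,0]
  grip: [15,15,15,15,15]

```text
clock: 8.35
position: [474.4, -59.3, 94.1]
ee_rot: [0.156, 0.988, 0.002, 0.001]
contact_force: [-3.2, 7.9, 5.1]
gripper_width: 22.5
```

>>> send_rows:
  translation:
    - [0,-1,0]
    - [0,-1,0]
    - [0,-1,0]
    - [0,0,0]
    - [0,0,0]
  dr:
    - [0,0,0]
    - [0,0,0]
    - [0,0,0]
    - [0,0,0]
    - [0,0,0]
  grip: [15,15,15,15,15]

```text
clock: 8.98
position: [472.6, -64.2, 92.7]
ee_rot: [0.156, 0.988, 0.0, -0.0]
contact_force: [-0.2, 2.6, -5.6]
gripper_width: 22.6
```

Run:
```python
from bench import arm
import numpy as np
s=arm.read_state(); p=s['position']; print(p,s['contact_force'],np.dot(p[:2]-[482.8,-33.8],[-.31,-.95]))
```

```text
[472.60510608 -64.20348889  92.69456405] [-0.21682227  2.64585899 -5.60970225] 32.04373156194853
```

The z reading dropped to 92.7 and the spring now pulls down at about 32 mm of travel, so the pin is over the hole. I lower it step by step.

>>> send_rows:
  translation:
    - [0,0,1]
    - [0,0,1]
    - [0,0,1]
    - [0,0,0]
    - [0,0,0]
  dr:
    - [0,0,0]
    - [0,0,0]
    - [0,0,0]
    - [0,0,0]
    - [0,0,0]
  grip: [15,15,15,15,15]

```text
clock: 9.6
position: [472.6, -64.4, 90.1]
ee_rot: [0.156, 0.988, -0.0, -0.0]
contact_force: [-1.4, -0.2, -6.0]
gripper_width: 22.6
```

Below the strip level with the spring still pulling, so the pin is going in. I continue to home.

>>> send_rows:
  translation:
    - [0,0,1]
    - [0,0,1]
    - [0,0,1]
    - [0,0,1]
    - [0,0,0]
  dr:
    - [0,0,0]
    - [0,0,0]
    - [0,0,0]
    - [0,0,0]
    - [0,0,0]
  grip: [15,15,15,15,15]

```text
clock: 10.22
position: [472.6, -64.4, 86.1]
ee_rot: [0.156, 0.988, -0.0, -0.0]
contact_force: [-2.3, -0.7, -3.3]
gripper_width: 22.6
```

>>> send_rows:
  translation:
    - [0,0,0.5]
    - [0,0,0.4]
    - [0,0,0]
    - [0,0,0]
    - [0,0,0]
  dr:
    - [0,0,0]
    - [0,0,0]
    - [0,0,0]
    - [0,0,0]
    - [0,0,0]
  grip: [15,15,15,15,15]

```text
clock: 10.85
position: [472.6, -64.4, 85.9]
ee_rot: [0.156, 0.988, -0.0, -0.0]
contact_force: [-5.4, -1.5, 4.3]
gripper_width: 21.8
```

The z reading is 85.9 with a 4.3 N push-back, the same as at home in the start hole. I check with a sideways tug and pictures.

>>> send_rows:
  translation:
    - [0,-1,0]
    - [0,-1,0]
    - [0,-1,0]
    - [0,0,0]
    - [0,0,0]
  dr:
    - [0,0,0]
    - [0,0,0]
    - [0,0,0]
    - [0,0,0]
    - [0,0,0]
  grip: [15,15,15,15,15]

```text
clock: 11.48
position: [472.0, -66.5, 85.9]
ee_rot: [0.156, 0.988, 0.0, 0.0]
contact_force: [-5.5, 3.3, 4.0]
gripper_width: 22.4
```

>>> send_rows:
  translation:
    - [0,1,0]
    - [0,1,0]
    - [0,1,0]
    - [0,0,0]
    - [0,0,0]
  dr:
    - [0,0,0]
    - [0,0,0]
    - [0,0,0]
    - [0,0,0]
    - [0,0,0]
  grip: [15,15,15,15,15]

```text
clock: 12.1
position: [472.7, -64.5, 85.9]
ee_rot: [0.156, 0.988, -0.0, -0.0]
contact_force: [-5.2, -0.8, 4.4]
gripper_width: 22.3
```

Run:
```python
from h import *
print({k:v for k,v in arm.read_state().items() if k in('position','contact_force','gripper_width')})
for c in ("scene","top"):
    im=arm.get_image(c); cv2.imwrite(f"pics/{c}9.png",im[:,:,::-1])
    for t in ("knob","model_center","jar_center","forceps_center"):
        for d in arm.place_of(t,c)[:4]: print(c,t,d)
im=cv2.imread("pics/top9.png")
a=cv2.resize(im[120:310,210:480],None,fx=2.9,fy=2.9,interpolation=cv2.INTER_CUBIC)
cv2.imwrite("pics/crop9.png",a)
im=arm.get_image("wrist"); cv2.imwrite("pics/w9.png",im[:,:,::-1])
```

```text
{'position': array([472.65396319, -64.45370973,  85.89734823]), 'contact_force': array([-5.24016794, -0.82808989,  4.42072424]), 'gripper_width': 22.25607013867256}
scene knob {'xyz': [470.1, -62.2, 98.3], 'confidence': 0.48}
scene model_center {'xyz': [565.9, -280.6, 21.8], 'confidence': 0.92}
scene model_center {'xyz': [589.2, -399.6, 19.8], 'confidence': 0.92}
scene model_center {'xyz': [450.4, -451.2, 14.9], 'confidence': 0.63}
scene model_center {'xyz': [326.4, -322.5, 21.4], 'confidence': 0.57}
scene jar_center {'xyz': [464.4, 285.8, 32.2], 'confidence': 0.79}
top model_center {'xyz': [449.6, -330.8, 19.3], 'confidence': 0.85}
top model_center {'xyz': [320.4, -319.7, 22.2], 'confidence': 0.84}
top model_center {'xyz': [590.4, -402.6, 22.6], 'confidence': 0.8}
top model_center {'xyz': [451.2, -450.7, 21.8], 'confidence': 0.68}
top forceps_center {'xyz': [399.5, -1.6, 0.1], 'confidence': 0.71}
```

View pics/crop9.png

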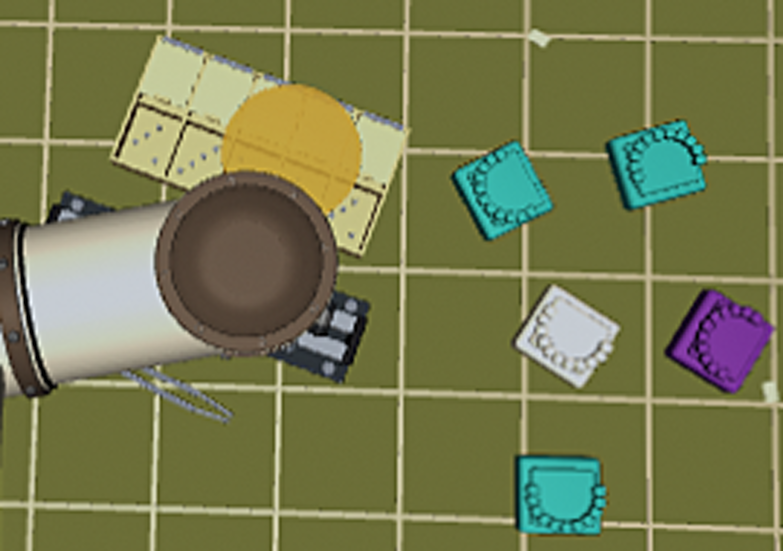

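View pics/w9.png

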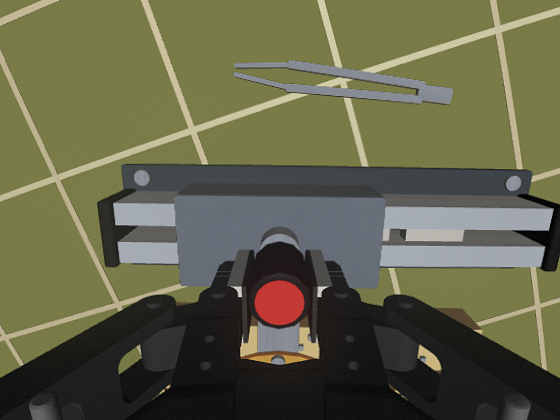

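Run:
```python
from bench import arm
print(arm.job_done()); s=arm.read_state(); print(s['clock'],s['position'],s['contact_force'],s['gripper_width'])
```

```text
the job is handed in; nothing more can be done
None
the job is handed in; nothing more can be done
```

The shield is locked in the next hole on the model's side, and I handed the job in at about 12 s with the knob still gripped. I gripped the knob, lifted the pin about 11.5 mm and slid the carriage about 32 mm towards the cream model. I felt for the hole with the pin pressed lightly on the strip, then lowered the pin into it.

**Last checks**
- **Pin home:** the tool height is 85.9 mm against 85.8 mm at home in the start hole. The downward spring pull fell from 6.0 N to 3.3 N on the way in. It then turned into a 4.4 N push-back, like the start-hole reading.
- **Grip:** the finger opening is 22.3 mm, on the knob.
- **Other things:** in the top picture the model and the visible part of the forceps had not moved, and the networks put the jar within about 4 mm of its starting place.

**Weak or disagreeing checks**
- **Sideways tug:** a 3 mm tug was inconclusive. It moved about 2.2 mm at about 3 N, which lies within the hole's 3 mm of play. I rely on the depth and force readings for the pin being home.
- **Side force:** about 5 N remained across the rail at the wrist.
- **Misdetections:** the networks again reported the look-alikes as models, and on the first look took the cream model for the knob. I chose by colour and description instead.

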